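Sweep the luthier's offcuts into the scrap box

TASK

Take the hand brush from the tool tray and sweep all seven wood offcuts off the raised work board into the red scrap box at its end, using only the brush and never touching the offcuts with the gripper or arm. Leave the thumb plane, the glue jar and the finished ukulele bridge where they stand on the board. When the board is clear, put the brush back in the tool tray, standing on its bristles.

Things in the scene. Friction and masses are not known exactly. Their poses are not given: they have to be found in the camera images.
- work_board: fixed plywood work board on battens, 260 (x) x 400 (y) mm, top 60 mm above the bench, up to 0.1 rad askew. Origin: on the bench under its centre; axes along its edges, x away from the robot. Plane, jar, bridge and three offcuts share two rows along y, centres 87 to 103 mm either side of its centre line and about 140 mm apart; four offcuts lie within 25 mm of that line.
- scrap_box: fixed open red scrap box, 260 (x) x 140 (y) mm outside, walls and floor 6 mm, rim 54 mm above the bench (6 mm below the board top), 2 mm from one short end of the work board (+y or -y end, varies), square with it. Origin: on the bench under its centre; axes as the board.
- tool_tray: fixed shallow pale wooden tool tray with cork floor, 260 (x) x 140 (y) mm outside, walls and floor 6 mm, rim 22 mm above the bench, 2 mm from the other short end of the board. Origin: on the bench under its centre; axes as the board. The brush starts in it.
- brush: loose hand brush, 0.16 kg, standing on stiff black bristles. Origin: underside of bristles, middle of head; x along the head, handle to -x (robot side), z up. Bristles, stiff as a block: 100 x 26 mm, 45 high. Wooden stock above: 104 x 34 mm, from 44 to 68 mm up, gripped from above across y. Handle 18 mm thick, to x = -155 mm, underside 52 mm up at the stock, 71 mm at its end.
- brush_grip (a point): grip point of the brush: centre of its wooden stock, 56 mm above the bristle ends; axes as the brush. 34 mm wide across y.
- offcut_1: loose wooden L-shaped offcut, mid brown, 36 x 26 x 22 high mm, 10 to 30 g. Origin: middle of its underside as it lies at the start; z up. It starts on the work board.
- offcut_2: loose wooden stepped offcut, dark brown, 34 x 24, 14 high with a step to 24 high mm, 10 to 30 g. Origin: middle of its underside as it lies at the start; z up. It starts on the work board.
- offcut_3: loose wooden offcut of fingerboard, dark brown with one thin brass line, 40 x 22 x 18 high mm, 10 to 30 g. Origin: middle of its underside as it lies at the start; z up. It starts on the work board.
- offcut_4: loose wooden pale block-like offcut, 30 x 26 x 25 high mm, 10 to 30 g. Origin: middle of its underside as it lies at the start; z up. It starts on the work board.
- offcut_5: loose wooden offcut of lining, mid brown with dark saw kerfs across its top, 38 x 20 x 22 high mm, 10 to 30 g. Origin: middle of its underside as it lies at the start; z up. It starts on the work board.
- offcut_6: loose wooden pale offcut with a dark stripe round it, 28 x 28 x 20 high mm, 10 to 30 g. Origin: middle of its underside as it lies at the start; z up. It starts on the work board.
- offcut_7: loose wooden L-shaped offcut, dark brown, 34 x 26 x 24 high mm, 10 to 30 g. Origin: middle of its underside as it lies at the start; z up. It starts on the work board.
- thumb_plane: loose small brass thumb plane, 32 (x) x 90 (y) x 42 mm high, 0.32 kg, standing on the work board, long side within 0.2 rad of the board's y. Origin: middle of its underside. To be left alone.
- glue_jar: loose squat amber glue jar with a black cap, 52 mm diameter, 44 mm high, 0.12 kg, standing on the work board. Origin: middle of its underside. To be left alone.
- uke_bridge: loose finished ukulele bridge, dark with a white saddle and four white dots, 22 (x) x 85 (y) x 12 mm high, 40 g, lying on the work board, long side within 0.2 rad of the board's y. Origin: middle of its underside. Not an offcut: to be left alone.
There are look-alikes about, which are no part of the job. What is shaped like the brush but yellow is not meant. Leave any green look-alike of the offcut_2 alone.

How it is judged (in metres and radians):
On the way, in this order (a step that is already met when the one before it is completed fails the run):
1. the brush is held above the tool tray (z of brush in the frame of tool_tray above 0.04 m and contact force between the fingers and brush above 1 N), for 0.1 s.
2. all seven offcuts are in the scrap box (((x of offcut_1 in the frame of scrap_box between -0.128 and 0.128 m and y of offcut_1 in the frame of scrap_box between -0.068 and 0.068 m and z of offcut_1 in the frame of scrap_box below 0.05 m) or (x of offcut_1 in the frame of scrap_box between -0.12 and 0.12 m and y of offcut_1 in the frame of scrap_box between -0.06 and 0.06 m and z of offcut_1 in the frame of scrap_box below 0.075 m)) and ((x of offcut_2 in the frame of scrap_box between -0.128 and 0.128 m and y of offcut_2 in the frame of scrap_box between -0.068 and 0.068 m and z of offcut_2 in the frame of scrap_box below 0.05 m) or (x of offcut_2 in the frame of scrap_box between -0.12 and 0.12 m and y of offcut_2 in the frame of scrap_box between -0.06 and 0.06 m and z of offcut_2 in the frame of scrap_box below 0.075 m)) and ((x of offcut_3 in the frame of scrap_box between -0.128 and 0.128 m and y of offcut_3 in the frame of scrap_box between -0.068 and 0.068 m and z of offcut_3 in the frame of scrap_box below 0.05 m) or (x of offcut_3 in the frame of scrap_box between -0.12 and 0.12 m and y of offcut_3 in the frame of scrap_box between -0.06 and 0.06 m and z of offcut_3 in the frame of scrap_box below 0.075 m)) and ((x of offcut_4 in the frame of scrap_box between -0.128 and 0.128 m and y of offcut_4 in the frame of scrap_box between -0.068 and 0.068 m and z of offcut_4 in the frame of scrap_box below 0.05 m) or (x of offcut_4 in the frame of scrap_box between -0.12 and 0.12 m and y of offcut_4 in the frame of scrap_box between -0.06 and 0.06 m and z of offcut_4 in the frame of scrap_box below 0.075 m)) and ((x of offcut_5 in the frame of scrap_box between -0.128 and 0.128 m and y of offcut_5 in the frame of scrap_box between -0.068 and 0.068 m and z of offcut_5 in the frame of scrap_box below 0.05 m) or (x of offcut_5 in the frame of scrap_box between -0.12 and 0.12 m and y of offcut_5 in the frame of scrap_box between -0.06 and 0.06 m and z of offcut_5 in the frame of scrap_box below 0.075 m)) and ((x of offcut_6 in the frame of scrap_box between -0.128 and 0.128 m and y of offcut_6 in the frame of scrap_box between -0.068 and 0.068 m and z of offcut_6 in the frame of scrap_box below 0.05 m) or (x of offcut_6 in the frame of scrap_box between -0.12 and 0.12 m and y of offcut_6 in the frame of scrap_box between -0.06 and 0.06 m and z of offcut_6 in the frame of scrap_box below 0.075 m)) and ((x of offcut_7 in the frame of scrap_box between -0.128 and 0.128 m and y of offcut_7 in the frame of scrap_box between -0.068 and 0.068 m and z of offcut_7 in the frame of scrap_box below 0.05 m) or (x of offcut_7 in the frame of scrap_box between -0.12 and 0.12 m and y of offcut_7 in the frame of scrap_box between -0.06 and 0.06 m and z of offcut_7 in the frame of scrap_box below 0.075 m))), for 0.2 s.
At the end, for the whole second after the job is handed in: All 7 offcuts at rest in the scrap box (origins within its walls, below the rim or heaped up to 75 mm); brush at rest on its bristles on the tool tray floor, origin within 55 mm of its long centre line, tilt under 0.2 rad; plane, jar and bridge upright within 20 mm of their starts (all of step 2 and linear speed of each of offcut_1, offcut_2, offcut_3, offcut_4, offcut_5, offcut_6, offcut_7, brush below 0.03 m/s and x of brush in the frame of tool_tray between -0.13 and 0.13 m and y of brush in the frame of tool_tray between -0.055 and 0.055 m and z of brush in the frame of tool_tray below 0.015 m and angle between brush's own z axis and vertical below 0.2 rad and distance of each of thumb_plane, glue_jar, uke_bridge from where it was at the start of the episode below 0.02 m and angle between each of thumb_plane, glue_jar, uke_bridge's own z axis and vertical below 0.3 rad); the robot touches nothing.
It fails at once if the thumb plane is moved more than 20 mm or tipped (distance of thumb_plane from where it was at the start of the episode above 0.02 m or angle between thumb_plane's own z axis and vertical above 0.3 rad).
It fails at once if the glue jar is moved more than 20 mm or tipped (distance of glue_jar from where it was at the start of the episode above 0.02 m or angle between glue_jar's own z axis and vertical above 0.3 rad).
It fails at once if the ukulele bridge is moved more than 20 mm or tipped (distance of uke_bridge from where it was at the start of the episode above 0.02 m or angle between uke_bridge's own z axis and vertical above 0.3 rad).
It fails at once if the gripper or arm touches an offcut (contact force between any of the fingers, the arm and offcut_1 above 0.5 N or contact force between any of the fingers, the arm and offcut_2 above 0.5 N or contact force between any of the fingers, the arm and offcut_3 above 0.5 N or contact force between any of the fingers, the arm and offcut_4 above 0.5 N or contact force between any of the fingers, the arm and offcut_5 above 0.5 N or contact force between any of the fingers, the arm and offcut_6 above 0.5 N or contact force between any of the fingers, the arm and offcut_7 above 0.5 N).
It also fails if it takes over 72 s, if anything falls off the work surface, if the arm or the gripper's body presses on something with over 40 N, if the wrist force passes 120 N, or if a joint passes its speed limit or range.

ROBOT

A 6-joint arm with a two-finger parallel gripper is mounted at the origin on the work surface. World frame = base frame: x ahead of the robot, y to its left, z up, the work surface at z = 0. Lengths are in mm, angles in rad, forces in N, time in s.
With the tool pointing down it reaches from about 375 to 925 mm from the base axis. Payload 5.7 kg.
Tool frame: the origin (TCP) lies at the centre of the arm's flange, where the gripper is bolted on; the fingertips stand 182 mm ahead of it and the grasp point (between the pads) lies manip.grip_point_offset ahead of it (manip.grip_point_offset is the distance from the TCP to the grasp point, in mm); z points along the fingers, y is the line along which they close (so a half turn about z gives the same grasp; the last joint's range is limited). The gripper opens to 88 mm and grips with 3 to 60 N. Pads are 20 mm wide; open, the fingers measure 115 mm over their backs; the gripper's body (75 mm by 178 mm) begins 61 mm behind the grasp point.
Start: joints at [-1.379, 0.359, 1.51, -0, 1.272, -0.115], TCP at [181.194, -571.974, 404.623] pointing down, gripper open.
Joint ranges: [-2.97, 2.97], [-1.01, 2.36], [0.21, 2.38], [-0.96, 4.11], [0.2, 2.71], [-2.98, 2.98]. Speed limits (rad/s): [2.39, 2.39, 3.14, 3.14, 3.14, 3.14].

INTERFACE

Orientations are given as a unit quaternion [x, y, z, w].
In Python, from workcell import manip, viewer gives the robot as it stands.
- The arm moves only by the tool carry_out, never from a script. Its argument "steps" is a list of rows, each a list of 7 numbers: the shift along the tool's x, y, z in mm, then the turn, a rotation vector about the tool's x, y, z in rad, then the opening, from 0 (shut) to 1 (fully open). In form: [[x, y, z, rx, ry, rz, hand], ...]. A call has 1 to 20 rows; each row shifts and turns the commanded pose from where the row before left it, along the tool's axes as they then stand; what a row does not reach is not made up. A row lasts 1/10 s, in which the tool goes at most 50 mm and 8.59 degrees, less where a joint would pass 70% of its speed; a pose out of reach is approached as far as the arm can. A call is refused whole if a number of a shift passes 50 or a number of a turn 0.15, either way. A call with a gripper value outside its range is refused whole. The fingers move at their own pace and stop on an object; "squeeze" is the grip in N (left out, the last holds). Time passes only in rows, so rows that do not move let the fingers close. It gives the time, the measured TCP pose, the force, the opening and the grip force at its end, in the units of the state.
- manip.state(): the state, without advancing time (a new reading comes with each control period).
- viewer.read_camera(name): name is "scene" or "top" or "wrist"; returns the picture (480x640x3 uint8, blue, green, red); there is no depth.
- viewer.camera_params(name): a dict with "fov_y" (degrees; the focal length in pixels is half the picture's height over the tangent of half this angle, whatever the lens; pixels are square), "cx", "cy" (the principal point, pixels), "rvec" (rotation vector, rad) and "tvec" (3), from world to camera coordinates, as OpenCV has them. Camera axes: x right, y down, z forward; pixel columns grow to the right and rows downward; lengths in mm; the calibration is good to about 2 mm. The wrist camera is an equidistant fisheye: a pixel r from the principal point sees the ray r / f radians off the axis. A picture is of the moment at which its call begins: read the wrist's pose just before it. camera_params takes no time and is no camera call; for the wrist camera it gives the pose at the moment of the call.
- manip.sign_off(): hands the job in; it is judged then, once.
Trained networks look in the newest picture that a camera, given by its name, has taken for a name from the list of things; names that differ only in an ending like _2 or _b are one class to them, and where a whole thing is asked for, a point or a joint stands for the part that bears it (a point fixed in the world has none). Each returns a list of dicts, best first, with "confidence" (0 to 1); they miss things now and then, are a little off and sometimes report something else, mostly with a low value. They report only what shows in the picture. A call takes as long as a camera call. They do not tell look-alikes from the thing itself.
- viewer.boxes_of(label, camera): "at" ([column, row] in pixels, amid what is visible of it).
- viewer.masks_of(label, camera): "mask" (480x640 bool, what is visible of it) and "at" ([column, row] in pixels, amid what is visible of it).
The state is a dict: "clock": time; "joint_positions": joint angles; "qvel": joint speeds; "joint_efforts": joint torques, N m; "tcp_pos": TCP position; "ee_rot": TCP orientation; "ft_force": force on the tool from outside, world axes, zero at the start; "moment": the same for the moment, N m; "width": finger opening in mm; "finger_force": force on a finger pad.
Only numpy, scipy, OpenCV 4.12 (cv2) and the standard library are available. Lean on these libraries where they do the work, as an engineer would, in place of code of your own. Each camera call takes 0.05 s, during which the arm holds its last target. There are 200 camera calls.

## Working session

There is one attempt and no reset: what is moved stays moved. The work goes in short steps, Python scripts to look and compute and a tool call to move; the robot and the scene stay as the last step left them, time stands still between calls to the robot, and variables do not carry over. Pictures are saved under pics/ and viewed, at most 13 in all, crops included, and the job is handed in when it is done.

Besides the shell and the picture viewer there is one more tool, called after "Request:" by a JSON object that holds its "api" and its "payload", one argument or row to a line. carry_out: Moves the arm, as the interface text tells. Its arguments: {"type":"object","properties":{"steps":{"type":"array","items":{"type":"array","items":{"type":"number"}}},"squeeze":{"type":"number"}},"required":["steps"]}

```bash
mkdir -p pics; ls; python3 - <<'E'
from workcell import manip, viewer
import cv2
s=manip.state();print(s, manip.grip_point_offset)
for c in("top","scene"):
    cv2.imwrite(f"pics/{c}0.png",viewer.read_camera(c));print(c,viewer.camera_params(c))
E
```

```text
pics
{'clock': 0.0, 'joint_positions': array([-1.37911333e+00,  3.59439163e-01,  1.51141953e+00,  4.52815674e-06,
        1.27250240e+00, -1.15087264e-01]), 'qvel': array([-1.78743481e-03,  1.67712706e-03,  1.23873358e-03,  1.18743597e-05,
        5.93982861e-04, -1.25382747e-03]), 'joint_efforts': array([ 2.39565030e-03, -5.15361249e+01, -2.70728123e+01,  6.78998837e-02,
        3.51379928e-02, -1.61561347e-04]), 'tcp_pos': array([ 181.11955835, -571.62734944,  403.85342231]), 'ee_rot': array([ 9.88259262e-01,  1.52783669e-01, -3.16936084e-05, -8.83656189e-04]), 'ft_force': array([-0.22616686, -0.15524895, -1.23777078]), 'moment': array([ 0.00263795, -0.00425834, -0.04404387]), 'finger_force': 0.0, 'width': 88.15003350848679} 163.3
top {'fov_y': 56.70838289351188, 'cx': 322.6662221837211, 'cy': 237.208499093679, 'rvec': array([ 2.12178168, -2.18023082,  0.13794965]), 'tvec': array([ 14.19564479, 549.68220484, 806.46012465])}
scene {'fov_y': 45.41518464298624, 'cx': 328.1396757615251, 'cy': 237.7060331455276, 'rvec': array([ 1.30381601,  2.15771209, -0.98337339]), 'tvec': array([ 233.18631512, -263.19599557, 1341.61290473])}
```

View pics/top0.png

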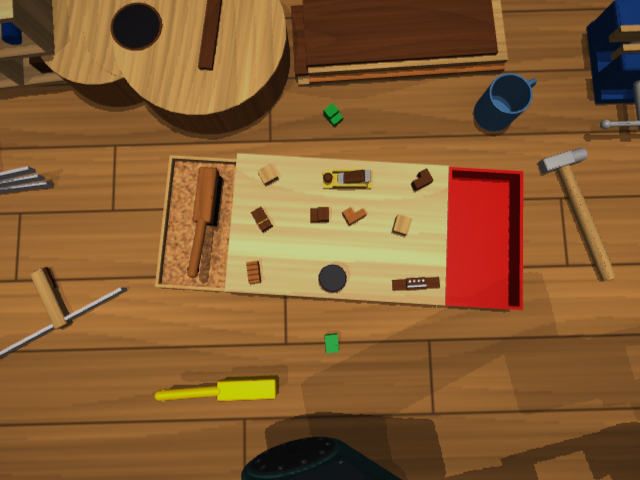

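View pics/scene0.png

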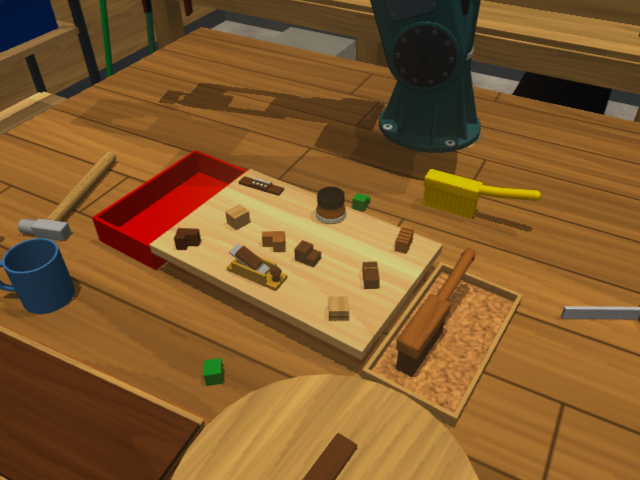

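Brush-like candidates are the brown brush standing in the tray (top 203,215; scene 430,320) and the yellow look-alike on the bench (top 240,390; scene 470,195). I choose the brown one with black bristles, in the tray. The green blocks (top 333,115 and 332,343) are off the board and get ignored. The board shows seven offcuts; the plane is at (347,180), the jar at (332,278) and the bridge at (416,284). The box is at the -y end (image right).

```bash
cat >h.py <<'E'
import numpy as np, cv2
from workcell import manip, viewer
from scipy.optimize import least_squares
def cam(c):
    p=viewer.camera_params(c);f=240/np.tan(np.radians(p['fov_y'])/2)
    return np.array([[f,0,p['cx']],[0,f,p['cy']],[0,0,1]]),np.array(p['rvec']),np.array(p['tvec'],float)
def proj(c,P):
    K,r,t=cam(c);return cv2.projectPoints(np.array(P,float).reshape(-1,1,3),r,t,K,None)[0][:,0]
def plane(c,uv,z):
    K,r,t=cam(c);R=cv2.Rodrigues(r)[0];o=-R.T@t;d=R.T@np.linalg.inv(K)@np.array([*uv,1.])
    return o+d*(z-o[2])/d[2]
def tri(u1,u2,c1="top",c2="scene"):
    Ps=[]
    for c in(c1,c2):
        K,r,t=cam(c);Ps.append(K@np.c_[cv2.Rodrigues(r)[0],t])
    X=cv2.triangulatePoints(*Ps,np.array(u1,float),np.array(u2,float))[:,0];return X[:3]/X[3]
def toB(P,b): # world->board frame
    c,s=np.cos(b[2]),np.sin(b[2]);d=np.array(P[:2])-b[:2];return np.array([c*d[0]+s*d[1],-s*d[0]+c*d[1]])
def toW(q,b):
    c,s=np.cos(b[2]),np.sin(b[2]);return np.array([b[0]+c*q[0]-s*q[1],b[1]+s*q[0]+c*q[1]])
E
python3 - <<'E'
from h import *
corn=[(-130,342,22),(130,342,22),(-130,-342,54),(130,-342,54),(130,200,60),(-130,200,60)]
uv=np.array([(157,287),(170,157),(522,308),(523,171),(237,153),(227,291)],float)
f=lambda b:(proj("top",[[*toW(q,b),q[2]] for q in corn])-uv).ravel()
r=least_squares(f,[500,0,0],loss='soft_l1');b=r.x;np.save("b.npy",b);print("board",b,"res",f(b).reshape(-1,2).round(1).tolist())
M={}
for c in("top","scene"):
    viewer.read_camera(c)
    for l in["offcut_1","thumb_plane","glue_jar","uke_bridge","brush","brush_grip"]:
        for d in viewer.masks_of(l,c):
            if d['confidence']<.3: continue
            m=d['mask'].astype(np.uint8);ys,xs=np.nonzero(m);
            if len(xs)<4: continue
            u=(xs.mean(),ys.mean());P=plane(c,u,70 if 'brush' not in l else 60)
            rr=cv2.minAreaRect(np.c_[xs,ys].astype(np.float32))
            print(c,l,round(d['confidence'],2),np.round(u,0),len(xs),"B",toB(P,b).round(0),np.round(rr[1],0),round(rr[2]))
    for d in viewer.boxes_of("brush_grip",c): print(c,'grip',d)
img=viewer.read_camera("top");cv2.imwrite("pics/crop.png",cv2.resize(img[140:320,145:345],None,fx=3,fy=3,interpolation=2))
E
```

```text
board [ 5.65231040e+02 -3.22569598e+01 -8.34030199e-02] res [[-1.2, 0.4], [-0.3, -1.5], [2.2, 0.5], [0.8, -1.7], [0.3, 0.2], [-1.4, 0.4]]
top offcut_1 0.86 [261. 219.] 246 B [  5. 144.] [22. 11.] 60
top offcut_1 0.86 [421. 180.] 275 B [  94. -147.] [15. 21.] 63
top offcut_1 0.76 [332. 115.] 276 B [211.  25.] [20. 15.] 51
top offcut_1 0.72 [401. 225.] 269 B [   8. -111.] [15. 19.] 16
top offcut_1 0.72 [331. 343.] 230 B [-210.    4.] [18. 13.] 90
top offcut_1 0.65 [253. 272.] 298 B [-92. 152.] [23. 14.] 84
top offcut_1 0.59 [353. 216.] 265 B [ 20. -24.] [15. 22.] 63
top offcut_1 0.57 [267. 174.] 268 B [ 89. 139.] [18. 15.] 58
top offcut_1 0.56 [319. 215.] 289 B [19. 39.] [15. 18.] 90
top thumb_plane 0.66 [346. 179.] 937 B [89. -7.] [20. 48.] 90
top glue_jar 0.77 [332. 279.] 675 B [-96.   9.] [29. 28.] 90
top glue_jar 0.53 [416. 284.] 554 B [ -97. -141.] [12. 47.] 88
top uke_bridge 0.73 [415. 284.] 551 B [ -97. -140.] [12. 48.] 88
top brush 0.72 [204. 212.] 1825 B [ 14. 253.] [ 25. 110.] 6
top brush 0.62 [228. 390.] 2066 B [-301.  182.] [ 24. 123.] 89
top brush_grip 0.72 [227. 389.] 197
[... 741 characters left out ...]
4 B [   4. -111.] [21. 25.] 63
scene thumb_plane 0.7 [256. 268.] 1468 B [86. -7.] [63. 28.] 27
scene glue_jar 0.56 [331. 204.] 943 B [-111.    3.] [35. 30.] 90
scene uke_bridge 0.69 [261. 185.] 455 B [ -91. -133.] [46. 12.] 14
scene brush 0.74 [464. 193.] 2681 B [-281.  182.] [118.  40.] 12
scene brush 0.67 [371. 275.] 425 B [ -4. 143.] [27. 16.] 85
scene brush 0.61 [430. 320.] 3158 B [ 30. 257.] [ 34. 142.] 34
scene brush_grip 0.96 [465. 193.] 2771 B [-281.  183.] [117.  42.] 12
scene grip {'at': [427.9, 322.2], 'confidence': 0.92}
scene grip {'at': [458.6, 194.1], 'confidence': 0.71}
scene grip {'at': [328.8, 205.4], 'confidence': 0.33}
scene grip {'at': [452.2, 348.1], 'confidence': 0.26}
```

View pics/crop.png

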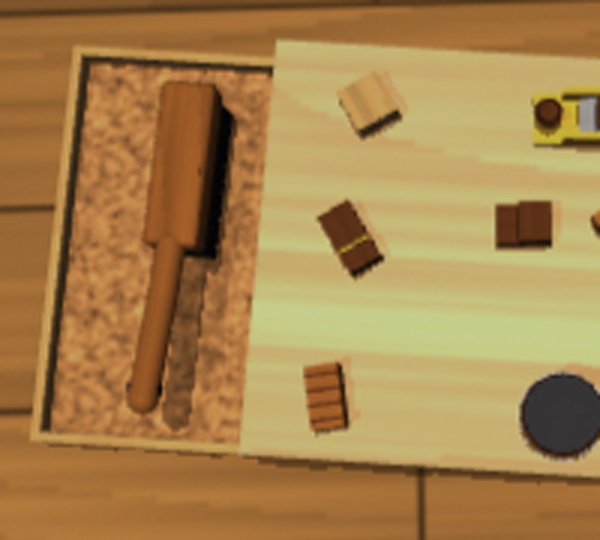

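```bash
python3 - <<'E'
from h import *
b=np.load("b.npy")
uv=np.array([(199,167.3),(216,168.3),(210.3,223.3),(194,221)])
C=np.array([plane("top",u,74)[:2] for u in uv]);print(C.round(0).tolist())
for z in(64,74,84):
  C_=np.array([plane("top",u,z)[:2] for u in uv]);print(z,"len",np.linalg.norm((C_[0]+C_[1]-C_[2]-C_[3])/2),"wid",np.linalg.norm((C_[0]+C_[3]-C_[1]-C_[2])/2))
ax=(C[0]+C[1]-C[2]-C[3]);yaw=np.arctan2(ax[1],ax[0]);m=C.mean(0);print("brush",m,yaw,"B",toB(m,b))
X=tri((203.5,208.7),(427.9,322.2));print("tri grip",X)
img=cv2.imread("pics/scene0.png");top=cv2.imread("pics/top0.png")
for c,im in(("scene",img),("top",top)):
    c1,s1=np.cos(yaw),np.sin(yaw)
    for z,hx,hy in((74,52,17),(50,52,17),(6,50,13)):
        P=[[m[0]+c1*x-s1*y,m[1]+s1*x+c1*y,z] for x,y in((hx,hy),(hx,-hy),(-hx,-hy),(-hx,hy))]
        cv2.polylines(im,[np.round(proj(c,P)*8).astype(int)],True,(255,255,0),1,cv2.LINE_AA,3)
    for q,z in(((130,200),60),):
        for cy,hy,z in((0,200,60),(-272,70,54),(272,70,22)):
            P=[[*toW((x,cy+y),b),z] for x,y in((130,hy),(130,-hy),(-130,-hy),(-130,hy))]
            cv2.polylines(im,[np.round(proj(c,P)*8).astype(int)],True,(255,0,255),1,cv2.LINE_AA,3)
a=cv2.resize(img[140:430,90:530],None,fx=1.3,fy=1.3,interpolation=2);t=cv2.resize(top[145:315,150:530],(a.shape[1],int(170*a.shape[1]/380)))
o=np.vstack([a,t]);cv2.imwrite("pics/ov.png",o if o.shape[0]<=600 else cv2.resize(o,None,fx=600/o.shape[0],fy=600/o.shape[0]))
E
```

```text
[[682.0, 225.0], [679.0, 193.0], [576.0, 203.0], [581.0, 233.0]]
64 len 103.4114886795868 wid 31.276106296509123
74 len 102.13143331094676 wid 30.888962195924226
84 len 100.85137794230684 wid 30.501818095339388
brush [629.43116341 213.30792334] -0.08830740495492675 B [ 43.51984648 250.0595743 ]
tri grip [610.00860674 220.09869651  47.64583927]
```

View pics/ov.png

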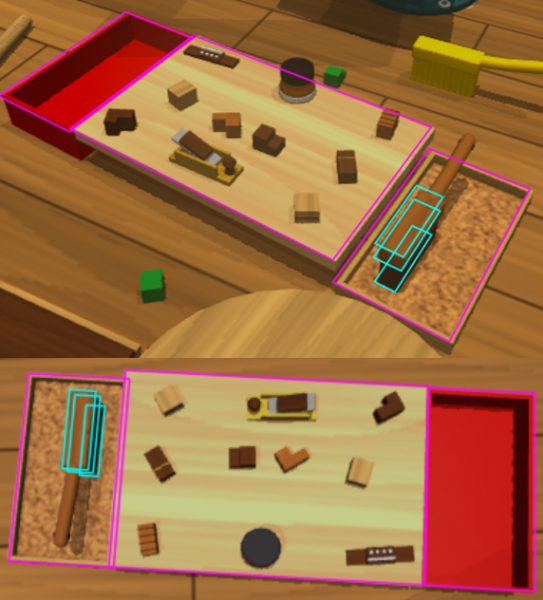

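The overlay fits: board, box and tray outlines lie on their edges, and the brush model matches in both views with its bristles at z≈6. The brown brush is confirmed as the one to take. Next I work out the approach.

```bash
cat >>h.py <<'E'
from scipy.spatial.transform import Rotation as Ro
import sys
def yawof(q):
    R=Ro.from_quat(q).as_matrix();return np.arctan2(R[1,0],R[0,0])
def plan(way,nd=1):
    """way: (x,y,z,yaw,n,hand) ; tool pointing down"""
    s=manip.state();p=np.array(s['tcp_pos']);y=yawof(s['ee_rot']);out=[]
    print("start",p.round(1),"yaw",round(y,3),"tilt",(Ro.from_quat(s['ee_rot']).as_matrix()[:,2]).round(4),"j",s['joint_positions'].round(2))
    for X,Y,Z,W,n,h in way:
        p0=p.copy();y0=y;T=np.array([X,Y,Z],float)
        for k in range(1,n+1):
            d=p0+(T-p0)*k/n-p;c,s_=np.cos(y),np.sin(y)
            t=[c*d[0]+s_*d[1], s_*d[0]-c*d[1], -d[2]]
            rz=-(y0+(W-y0)*k/n-y)
            row=[round(v,nd) for v in t]+[0,0,round(rz,3),h]
            out.append(row)
            d2=np.array([c*row[0]+s_*row[1],s_*row[0]-c*row[1],-row[2]]);p=p+d2;y=y-row[5]
    print(str(out).replace(" ",""))
E
python3 -c "
from h import *
plan([(629.4,213.3,380,3.053,20,1)])"
```

```text
start [ 181.2 -572.   404.6] yaw 0.307 tilt [-0.e+00  1.e-04 -1.e+00] j [-1.38  0.36  1.51  0.    1.27 -0.12]
[[np.float64(33.2),np.float64(-30.7),np.float64(1.2),0,0,np.float64(-0.137),1],[np.float64(37.1),np.float64(-25.8),np.float64(1.3),0,0,np.float64(-0.138),1],[np.float64(40.3),np.float64(-20.5),np.float64(1.2),0,0,np.float64(-0.137),1],[np.float64(42.7),np.float64(-14.8),np.float64(1.2),0,0,np.float64(-0.137),1],[np.float64(44.4),np.float64(-8.8),np.float64(1.3),0,0,np.float64(-0.138),1],[np.float64(45.1),np.float64(-2.6),np.float64(1.2),0,0,np.float64(-0.137),1],[np.float64(45.1),np.float64(3.5),np.float64(1.2),0,0,np.float64(-0.137),1],[np.float64(44.1),np.float64(9.7),np.float64(1.3),0,0,np.float64(-0.137),1],[np.float64(42.5),np.float64(15.6),np.float64(1.2),0,0,np.float64(-0.138),1],[np.float64(39.8),np.float64(21.3),np.float64(1.2),0,0,np.float64(-0.137),1],[np.float64(36.6),np.float64(26.6),np.float64(1.2),0,0,np.float64(-0.137),1],[np.float64(32.7),np.float64(31.3),np.float64(1.3),0,0,np.float64(-0.138),1],[np.float64(28.0),np.float64(35.4),np.float64(1.2),0,0,np.float64(-0.137),1],[np.float64(22.9),np.float64(39.0),np.float64(1.2),0,0,np.float64(-0.137),1],[np.float64(17.3),np.float64(41.8),np.float64(1.3),0,0,np.float64(-0.138),1],[np.float64(11.5),np.float64(43.7),np.float64(1.2),0,0,np.float64(-0.137),1],[np.float64(5.4),np.float64(44.9),np.float64(1.2),0,0,np.float64(-0.137),1],[np.float64(-0.8),np.float64(45.2),np.float64(1.3),0,0,np.float64(-0.138),1],[np.float64(-7.1),np.float64(44.6),np.float64(1.2),0,0,np.float64(-0.137),1],[np.float64(-13.0),np.float64(43.3),np.float64(1.2),0,0,np.float64(-0.137),1]]
```

Request:
{"api": "carry_out", "payload": {
  "steps": [
    [33,-31,1,0,0,-0.137,1],
    [37,-26,1,0,0,-0.137,1],
    [40,-20,1,0,0,-0.137,1],
    [43,-15,1,0,0,-0.137,1],
    [44,-9,1,0,0,-0.137,1],
    [45,-3,1,0,0,-0.137,1],
    [45,3,1,0,0,-0.137,1],
    [44,10,1,0,0,-0.137,1],
    [42,16,1,0,0,-0.137,1],
    [40,21,1,0,0,-0.137,1],
    [37,27,1,0,0,-0.137,1],
    [33,31,1,0,0,-0.137,1],
    [28,35,1,0,0,-0.137,1],
    [23,39,1,0,0,-0.137,1],
    [17,42,1,0,0,-0.137,1],
    [11,44,1,0,0,-0.137,1],
    [5,45,1,0,0,-0.137,1],
    [-1,45,1,0,0,-0.137,1],
    [-7,45,1,0,0,-0.137,1],
    [-13,43,1,0,0,-0.137,1]
  ]
}}

```text
clock: 2.95
tcp_pos: [631.9, 213.6, 384.7]
ee_rot: [0.044, 0.999, 0.0, 0.0]
ft_force: [0.5, -0.3, 0.4]
width: 87.9
finger_force: 0.0
```

```bash
cat >>h.py <<'E'
def wray(uv,p=None):
    p=p or viewer.camera_params("wrist");f=240/np.tan(np.radians(p['fov_y'])/2)
    d=np.array([uv[0]-p['cx'],uv[1]-p['cy']]);r=np.hypot(*d);th=r/f
    v=np.array([*(d/max(r,1e-9)*np.sin(th)),np.cos(th)]);R=cv2.Rodrigues(np.array(p['rvec']))[0]
    return -R.T@np.array(p['tvec'],float),R.T@v
def wplane(uv,z,p=None):
    o,v=wray(uv,p);return o+v*(z-o[2])/v[2]
E
python3 - <<'E'
from h import *
p=viewer.camera_params("wrist");im=viewer.read_camera("wrist");cv2.imwrite("pics/w1.png",im)
for d in viewer.masks_of("brush","wrist"):
    if d['confidence']<.3: continue
    m=d['mask'].astype(np.uint8);r=cv2.minAreaRect(np.argwhere(m)[:,::-1].astype(np.float32));print(d['confidence'],d['at'],r,wplane(d['at'],74,p).round(0))
for d in viewer.boxes_of("brush_grip","wrist"): print('grip',d,wplane(d['at'],62,p).round(0))
E
```

```text
0.56 [316.1, 187.4] ((316.9222412109375, 159.6105499267578), (43.3614501953125, 255.39517211914062), 1.4320961236953735) [596. 221.  74.]
grip {'at': [317.6, 187.9], 'confidence': 0.67} [598. 222.  62.]
```

View pics/w1.png

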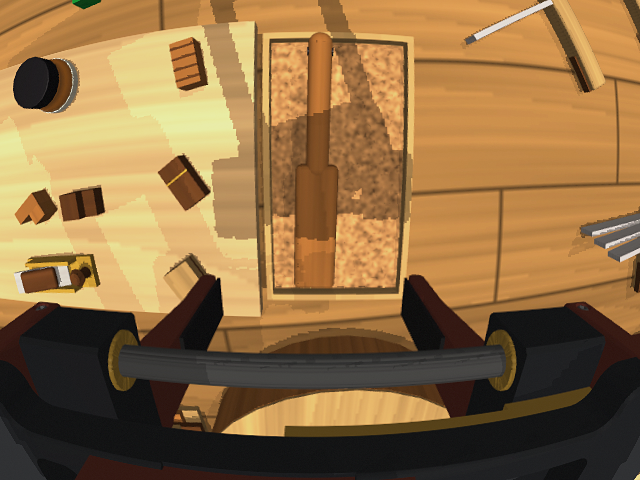

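The wrist view shows the stock between columns 296-337 and rows 165-288, the handle running up to (320,38), and the fingers straddling it.

```bash
python3 - <<'E'
from h import *
uv=[(298,165),(337,165),(334,288),(296,288)]
for u in uv: print(wplane(u,74).round(1))
# height from rear corners: top cam rays vs wrist rays
from itertools import product
K,r,t=cam("top");R=cv2.Rodrigues(r)[0];o1=-R.T@t
for a,bv in (((298,165),(210.3,223.3)),((337,165),(194,221)),((334,288),(199,167.3)),((296,288),(216,168.3))):
    o2,v2=wray(a);v1=R.T@np.linalg.inv(K)@np.array([*bv,1.])
    A=np.c_[v1,-v2];k=np.linalg.lstsq(A,o2-o1,rcond=None)[0];P1=o1+k[0]*v1;P2=o2+k[1]*v2;print("tri",((P1+P2)/2).round(1),np.linalg.norm(P1-P2).round(1))
plan([(629.4,214.5,225.3,3.053,8,1)])
E
```

```text
[577.2 209.3  74. ]
[579.9 239.3  74. ]
[681.5 229.1  74. ]
[678.5 197.3  74. ]
tri [579.  208.3  53.8] 1.0
tri [583.3 240.   51.9] 3.8
tri [686.9 229.1  59.5] 1.6
tri [682.9 196.1  62.2] 1.0
start [632.  214.  384.1] yaw 3.05 tilt [ 2.e-04  4.e-04 -1.e+00] j [ 0.22  0.47  1.38  0.    1.29 -1.26]
[[np.float64(0.3),np.float64(0.0),np.float64(19.8),0,0,np.float64(-0.0),1],[np.float64(0.4),np.float64(0.1),np.float64(19.9),0,0,np.float64(-0.001),1],[np.float64(0.3),np.float64(0.0),np.float64(19.8),0,0,np.float64(-0.0),1],[np.float64(0.3),np.float64(0.0),np.float64(19.9),0,0,np.float64(-0.001),1],[np.float64(0.4),np.float64(0.1),np.float64(19.8),0,0,np.float64(-0.0),1],[np.float64(0.3),np.float64(0.0),np.float64(19.9),0,0,np.float64(-0.001),1],[np.float64(0.3),np.float64(0.1),np.float64(19.8),0,0,np.float64(0.0),1],[np.float64(0.4),np.float64(-0.0),np.float64(19.9),0,0,np.float64(-0.0),1]]
```

Request:
{"api": "carry_out", "payload": {
  "steps": [
    [0,0,10,0,0,0,0.62],
    [1,1,25,0,0,0,0.62],
    [1,1,30,0,0,0,0.62],
    [0,1,30,0,0,0,0.62],
    [0,0,25,0,0,0,0.62],
    [0,0,20,0,0,0,0.62],
    [0,0,20,0,0,0,0.62],
    [0,0,0,0,0,0,0.62]
  ]
}}

```text
clock: 3.9
tcp_pos: [627.3, 212.8, 221.6]
ee_rot: [0.049, 0.999, -0.001, -0.003]
ft_force: [-1.4, -0.4, 0.6]
width: 53.9
finger_force: 0.0
```

Request:
{"api": "carry_out", "payload": {
  "steps": [
    [0,0,0,0,0,0,0],
    [0,0,0,0,0,0,0],
    [0,0,0,0,0,0,0],
    [0,0,0,0,0,0,0],
    [0,0,0,0,0,0,0],
    [0,0,0,0,0,0,0]
  ],
  "squeeze": 40
}}

```text
clock: 4.5
tcp_pos: [630.2, 214.9, 226.1]
ee_rot: [0.047, 0.999, 0.0, 0.001]
ft_force: [-0.0, -1.2, 6.4]
width: 34.1
finger_force: 39.9
```

```bash
sed -i 's/print(str(out).*/print(str([[float(v) for v in r] for r in out]).replace(" ","").replace(".0,",",").replace(".0]","]"))/' h.py; python3 - <<'E'
from h import *
b=np.load("b.npy");Y=3.058
A=toW((6,195),b);E=toW((6,-228),b);print(A,E)
plan([(630,215,350,Y,5,0),(*A,335,Y,4,0),(*A,282,Y,3,0),(*A,282,Y,2,0)])
plan([(630,215,350,Y,5,0)])
E
```

```text
[587.45492377 161.56537888] [ 552.21633316 -259.96426626]
start [630.2 214.9 226.1] yaw 3.047 tilt [ 2.3e-03  2.0e-04 -1.0e+00] j [ 0.23  0.63  1.52 -0.    0.98 -1.25]
[[0,0,-24.8,0,0,-0.002,0],[0.1,0,-24.8,0,0,-0.002,0],[-0,0.1,-24.8,0,0,-0.003,0],[0,-0,-24.7,0,0,-0.002,0],[0.1,-0,-24.8,0,0,-0.002,0],[9.5,-14.2,3.7,0,0,0,0],[9.5,-14.2,3.8,0,0,0,0],[9.4,-14.2,3.7,0,0,0,0],[9.5,-14.2,3.8,0,0,0,0],[0,-0,17.7,0,0,0,0],[0,-0,17.6,0,0,0,0],[0,-0,17.7,0,0,0,0],[0,-0,-0,0,0,0,0],[0,-0,-0,0,0,0,0]]
start [630.2 214.9 226.1] yaw 3.047 tilt [ 2.3e-03  2.0e-04 -1.0e+00] j [ 0.23  0.63  1.52 -0.    0.98 -1.25]
[[0,0,-24.8,0,0,-0.002,0],[0.1,0,-24.8,0,0,-0.002,0],[-0,0.1,-24.8,0,0,-0.003,0],[0,-0,-24.7,0,0,-0.002,0],[0.1,-0,-24.8,0,0,-0.002,0]]
```

Request:
{"api": "carry_out", "payload": {
  "steps": [
    [0,0,-25,0,0,-0.002,0],
    [0,0,-25,0,0,-0.002,0],
    [0,0,-25,0,0,-0.002,0],
    [0,0,-25,0,0,-0.002,0],
    [0,0,-25,0,0,-0.002,0],
    [9.5,-14,4,0,0,0,0],
    [9.5,-14,4,0,0,0,0],
    [9.5,-14,4,0,0,0,0],
    [9.5,-14,4,0,0,0,0],
    [0,0,17,0,0,0,0],
    [0,0,17,0,0,0,0],
    [0,0,17,0,0,0,0],
    [0,0,0,0,0,0,0],
    [0,0,0,0,0,0,0]
  ]
}}

```text
clock: 5.9
tcp_pos: [586.7, 162.3, 282.6]
ee_rot: [0.042, 0.999, -0.0, -0.001]
ft_force: [-0.7, 0.6, -1.9]
width: 33.9
finger_force: 40.0
```

```bash
python3 - <<'E'
from h import *
b=np.load("b.npy");s=manip.state();print(s['tcp_pos'],toB(s['tcp_pos'],b),s['ft_force'],s['finger_force'],s['width'])
plan([(*toW((6,-228),b),282,3.058,2,0)])
cv2.imwrite("pics/s2.png",viewer.read_camera("scene")[150:430,100:540])
E
```

```text
[586.70735605 162.31514425 282.62282468] [  5.19257061 195.68488202] [-0.68702829  0.59020134 -1.90154285] 39.984524846076965 33.91031812301001
start [586.7 162.3 282.6] yaw 3.057 tilt [-1.2e-03 -1.0e-04 -1.0e+00] j [ 0.16  0.5   1.62  0.    1.03 -1.33]
[[-0.7,-211.8,0.3,0,0,-0.001,0],[-0.4,-211.9,0.3,0,0,-0,0]]
```

View pics/s2.png

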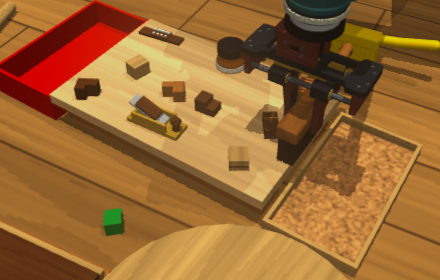

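The brush stands upright in the hand at the tray end of the board, just behind the first middle offcut. Now the middle sweep.

Request:
{"api": "carry_out", "payload": {
  "steps": [
    [0,-10,0,0,0,0,0],
    [0,-15,0,0,0,0,0],
    [0,-15,0,0,0,0,0],
    [0,-15,0,0,0,0,0],
    [0,-15,0,0,0,0,0],
    [0,-15,0,0,0,0,0],
    [0,-15,0,0,0,0,0],
    [0,-15,0,0,0,0,0],
    [0,-15,0,0,0,0,0],
    [0,-15,0,0,0,0,0],
    [0,-15,0,0,0,0,0],
    [0,-15,0,0,0,0,0],
    [0,-15,0,0,0,0,0],
    [0,-15,0,0,0,0,0]
  ]
}}

```text
clock: 7.35
tcp_pos: [569.4, -43.2, 282.6]
ee_rot: [0.042, 0.999, 0.0, -0.0]
ft_force: [-0.1, -0.4, -1.7]
width: 34.2
finger_force: 40.0
```

```bash
python3 - <<'E'
from h import *
b=np.load("b.npy");s=manip.state();print(s['tcp_pos'],toB(s['tcp_pos'],b),s['ft_force'],s['moment'],s['finger_force'],s['width'])
a=viewer.read_camera("top")[140:320,220:530];c=viewer.read_camera("scene")[140:400,80:500]
cv2.imwrite("pics/s3.png",np.vstack([cv2.resize(a,(540,313)),cv2.resize(c,(540,280))]))
E
```

```text
[569.42562992 -43.21214565 282.64976771] [  5.09264661 -10.56766939] [-0.09688234 -0.37380399 -1.74227914] [ 0.14911829 -0.17761209  0.00913677] 39.98464286327362 34.19992130094355
```

View pics/s3.png

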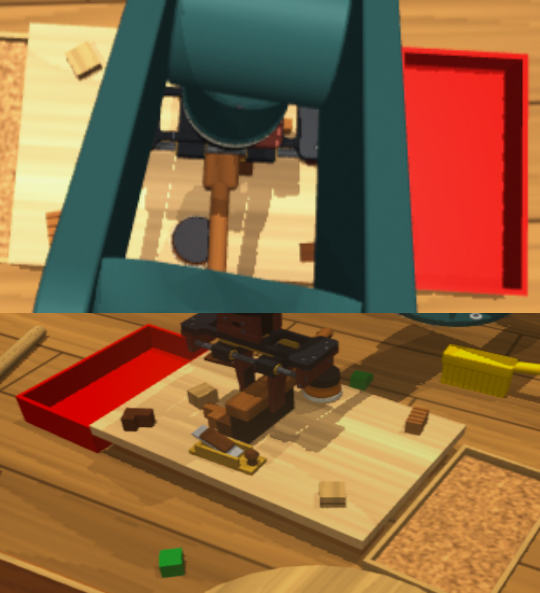

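Request:
{"api": "carry_out", "payload": {
  "steps": [
    [0,-15,0,0,0,0,0],
    [0,-15,0,0,0,0,0],
    [0,-15,0,0,0,0,0],
    [0,-15,0,0,0,0,0],
    [0,-15,0,0,0,0,0],
    [0,-15,0,0,0,0,0],
    [0,-15,0,0,0,0,0],
    [0,-15,0,0,0,0,0],
    [0,-15,0,0,0,0,0],
    [0,-15,0,0,0,0,0],
    [0,-15,0,0,0,0,0],
    [0,-15,0,0,0,0,0],
    [0,-15,0,0,0,0,0],
    [0,-15,0,0,0,0,0],
    [0,-10,0,0,0,0,0],
    [0,0,0,0,0,0,0],
    [0,0,-30,0,0,0,0],
    [0,0,-30,0,0,0,0]
  ]
}}

```text
clock: 9.25
tcp_pos: [550.4, -260.6, 342.2]
ee_rot: [0.042, 0.999, 0.001, -0.001]
ft_force: [0.8, 0.1, -1.1]
width: 33.9
finger_force: 40.0
```

```bash
python3 - <<'E'
from h import *
b=np.load("b.npy");s=manip.state();print(s['tcp_pos'],toB(s['tcp_pos'],b),s['ft_force'],s['finger_force'],s['width'])
for c in("top","scene"):
    im=viewer.read_camera(c);cv2.imwrite(f"pics/{c}4.png",im)
    for d in viewer.masks_of("offcut_1",c):
        ys,xs=np.nonzero(d['mask']);u=(xs.mean(),ys.mean());print(c,round(d['confidence'],2),np.round(u),toB(plane(c,u,70),b).round())
a=cv2.imread("pics/top4.png")[140:320,220:530];c=cv2.imread("pics/scene4.png")[140:400,80:500]
cv2.imwrite("pics/s4.png",np.vstack([cv2.resize(a,(540,313)),cv2.resize(c,(540,280))]))
plan([(*toW((72,-106),b),343,3.058,4,0),(*toW((72,-106),b),282.5,3.058,4,0)])
E
```

```text
[ 550.40675688 -260.56879342  342.16051318] [   4.2470748  -228.75317502] [ 0.83975483  0.05696133 -1.06764894] 39.98470366001129 33.90656334544943
top 0.75 [457. 240.] [ -13. -214.]
top 0.72 [253. 272.] [-92. 151.]
top 0.68 [332. 115.] [211.  25.]
top 0.68 [331. 343.] [-210.    4.]
top 0.67 [422. 180.] [  95. -148.]
top 0.65 [267. 175.] [ 88. 138.]
scene 0.93 [187. 238.] [  91. -146.]
scene 0.83 [338. 308.] [ 88. 141.]
scene 0.76 [176. 217.] [  60. -199.]
scene 0.74 [404. 239.] [-95. 153.]
scene 0.71 [361. 202.] [-144.   44.]
scene 0.69 [195. 202.] [  11. -200.]
scene 0.59 [213. 372.] [267.  64.]
start [ 551.  -260.8  342.8] yaw 3.057 tilt [ 1.e-03 -3.e-04 -1.e+00] j [-0.56  0.43  1.56  0.    1.15 -2.04]
[[-16.8,30.7,-0,0,0,-0,0],[-16.7,30.8,-0.1,0,0,-0,0],[-16.8,30.7,-0,0,0,-0.001,0],[-16.7,30.8,-0.1,0,0,0,0],[-0,-0,15.1,0,0,0,0],[-0,-0,15.2,0,0,0,0],[-0,-0,15.1,0,0,0,0],[-0,-0,15.1,0,0,0,0]]
```

View pics/s4.png

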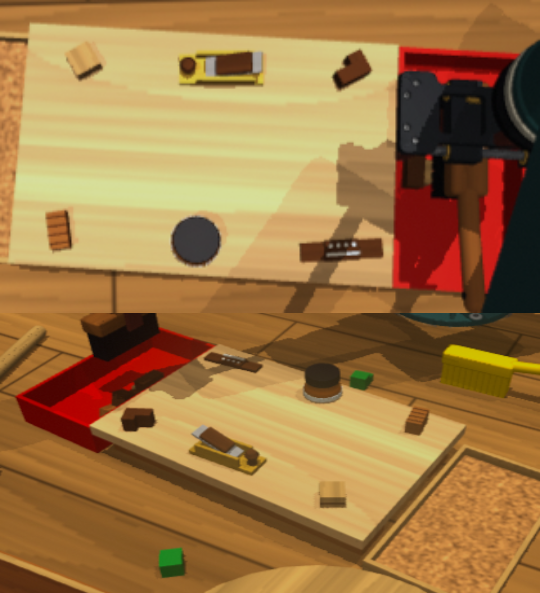

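The middle of the board is clear and those four are in the box. The plane, jar and bridge have not moved. Next is the far box-side offcut.

Request:
{"api": "carry_out", "payload": {
  "steps": [
    [-17,31,0,0,0,0,0],
    [-17,31,0,0,0,0,0],
    [-17,31,0,0,0,0,0],
    [-17,31,0,0,0,0,0],
    [0,0,15,0,0,0,0],
    [0,0,15,0,0,0,0],
    [0,0,15,0,0,0,0],
    [0,0,15,0,0,0,0],
    [0,-12,0,0,0,0,0],
    [0,-14,0,0,0,0,0],
    [0,-14,0,0,0,0,0],
    [0,-14,0,0,0,0,0],
    [0,-14,0,0,0,0,0],
    [0,-14,0,0,0,0,0],
    [0,-14,0,0,0,0,0],
    [0,-14,0,0,0,0,0],
    [0,-14,0,0,0,0,0],
    [0,0,0,0,0,0,0],
    [0,0,-30,0,0,0,0],
    [0,0,-30,0,0,0,0]
  ]
}}

```text
clock: 11.45
tcp_pos: [618.2, -266.5, 342.0]
ee_rot: [0.042, 0.999, 0.001, -0.002]
ft_force: [1.5, -0.1, -1.1]
width: 33.7
finger_force: 40.0
```

```bash
python3 - <<'E'
from h import *
b=np.load("b.npy");Y=1.487
print([toB(manip.state()['tcp_pos'],b)])
plan([(*toW((128,160),b),350,Y,12,0),(*toW((128,160),b),283,Y,4,0)])
print([toW(q,b) for q in((128,160),(51,160))])
E
```

```text
[array([  72.28066327, -229.03457696])]
start [ 618.2 -266.5  342. ] yaw 3.057 tilt [-0.003   0.0022 -1.    ] j [-0.51  0.52  1.41  0.    1.22 -2.  ]
[[-4.6,32.4,-0.7,0,0,0.131,0],[-0.3,32.8,-0.6,0,0,0.131,0],[4,32.5,-0.7,0,0,0.13,0],[8.1,31.7,-0.7,0,0,0.131,0],[12.2,30.4,-0.7,0,0,0.131,0],[16.1,28.5,-0.6,0,0,0.131,0],[19.7,26.2,-0.7,0,0,0.131,0],[22.9,23.4,-0.7,0,0,0.13,0],[25.8,20.2,-0.6,0,0,0.131,0],[28.1,16.7,-0.7,0,0,0.131,0],[30.2,12.9,-0.7,0,0,0.131,0],[31.5,8.8,-0.6,0,0,0.131,0],[0,-0,16.7,0,0,-0,0],[0,-0,16.8,0,0,-0,0],[0,-0,16.7,0,0,-0,0],[0,-0,16.8,0,0,-0,0]]
[array([706.11512716, 116.52366343]), array([629.38278041, 122.93825321])]
```

Request:
{"api": "carry_out", "payload": {
  "steps": [
    [-4.6,32.4,-0.7,0,0,0.131,0],
    [-0.3,32.8,-0.7,0,0,0.131,0],
    [4,32.5,-0.7,0,0,0.131,0],
    [8,31.7,-0.7,0,0,0.131,0],
    [12,30.4,-0.7,0,0,0.131,0],
    [16,28.5,-0.7,0,0,0.131,0],
    [20,26,-0.7,0,0,0.131,0],
    [23,23.4,-0.7,0,0,0.131,0],
    [26,20,-0.7,0,0,0.131,0],
    [28,16.7,-0.7,0,0,0.131,0],
    [30,13,-0.7,0,0,0.131,0],
    [31.5,9,-0.7,0,0,0.131,0],
    [0,0,0,0,0,0,0]
  ]
}}

```text
clock: 12.75
tcp_pos: [707.2, 120.4, 351.0]
ee_rot: [0.737, 0.676, 0.001, -0.001]
ft_force: [-0.3, 0.2, -2.1]
width: 33.6
finger_force: 40.0
```

```bash
python3 - <<'E'
from h import *
b=np.load("b.npy");Y=1.487;s=manip.state()
print(toB(s['tcp_pos'],b),s['width'],s['finger_force'])
for c in("top","scene"):
    im=viewer.read_camera(c);cv2.imwrite(f"pics/{c}5.png",im)
    for d in viewer.masks_of("offcut_1",c):
        ys,xs=np.nonzero(d['mask']);u=(xs.mean(),ys.mean());print(c,round(d['confidence'],2),np.round(u),toB(plane(c,u,70),b).round())
a=cv2.imread("pics/top5.png")[140:320,220:530];c=cv2.imread("pics/scene5.png")[140:400,80:500]
cv2.imwrite("pics/s5.png",np.vstack([cv2.resize(a,(540,313)),cv2.resize(c,(540,280))]))
plan([(*toW((128,160),b),283,Y,4,0),(*toW((51,160),b),283,Y,6,0)])
E
```

```text
[128.76927782 163.97475916] 33.563783928433395 39.98677611351013
top 0.73 [267. 174.] [ 90. 139.]
top 0.71 [458. 216.] [  31. -215.]
top 0.66 [460. 202.] [  57. -218.]
top 0.64 [253. 272.] [-92. 151.]
top 0.61 [331. 343.] [-210.    4.]
top 0.6 [457. 237.] [  -8. -214.]
top 0.59 [466. 238.] [  -9. -230.]
top 0.52 [468. 188.] [  84. -232.]
scene 0.93 [213. 371.] [266.  63.]
scene 0.7 [404. 239.] [-95. 153.]
scene 0.62 [175. 218.] [  63. -198.]
scene 0.59 [337. 316.] [101. 147.]
scene 0.58 [195. 202.] [  12. -200.]
scene 0.48 [162. 229.] [  97. -195.]
start [706.6 115.2 350.8] yaw 1.486 tilt [-9.e-04 -4.e-04 -1.e+00] j [ 0.07  0.57  1.29 -0.    1.28  0.15]
[[0.3,-0.2,17,0,0,-0,0],[0.3,-0.1,16.9,0,0,-0,0],[0.3,-0.2,17,0,0,-0.001,0],[0.3,-0.1,16.9,0,0,0,0],[0,-12.8,0,0,0,0,0],[0,-12.9,0,0,0,0,0],[0,-12.8,0,0,0,0,0],[0,-12.8,0,0,0,0,0],[0,-12.9,0,0,0,0,0],[0,-12.8,0,0,0,0,0]]
```

View pics/s5.png

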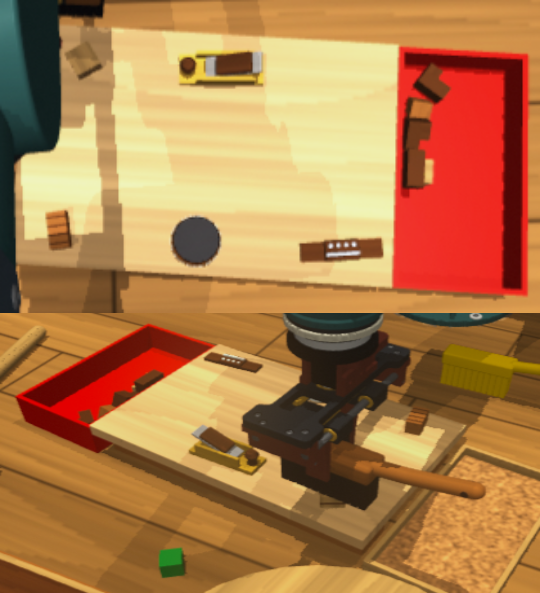

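Request:
{"api": "carry_out", "payload": {
  "steps": [
    [0,1,17,0,0,0,0],
    [0,1,17,0,0,0,0],
    [0,0,17,0,0,0,0],
    [0,0,17,0,0,0,0],
    [0,-10,0,0,0,0,0],
    [0,-14,0,0,0,0,0],
    [0,-14,0,0,0,0,0],
    [0,-14,0,0,0,0,0],
    [0,-14,0,0,0,0,0],
    [0,-13,0,0,0,0,0],
    [0,0,0,0,0,0,0],
    [0,0,-34,0,0,0,0],
    [0,0,-34,0,0,0,0],
    [0,-30,0,0,0,0,0],
    [0,-30,0,0,0,0,0],
    [0,-30,0,0,0,0,0],
    [0,-30,0,0,0,0,0],
    [0,-30,0,0,0,0,0],
    [0,-30,0,0,0,0,0],
    [0,0,0,0,0,0,0]
  ]
}}

```text
clock: 14.95
tcp_pos: [447.2, 137.5, 351.3]
ee_rot: [0.737, 0.676, -0.001, -0.001]
ft_force: [-0.6, -0.2, -2.2]
width: 34.1
finger_force: 40.0
```

```bash
cat >look.py <<'E'
from h import *
b=np.load("b.npy");s=manip.state()
print(s['clock'],s['tcp_pos'].round(1),toB(s['tcp_pos'],b),s['width'],s['finger_force'],s['ft_force'])
for c in("top","scene"):
    im=viewer.read_camera(c);cv2.imwrite(f"pics/{c}_{sys.argv[1]}.png",im)
    for l in sys.argv[2:] or ["offcut_1"]:
      for d in viewer.masks_of(l,c):
        ys,xs=np.nonzero(d['mask']);u=(xs.mean(),ys.mean());print(c,l,round(d['confidence'],2),np.round(u),toB(plane(c,u,70),b).round())
E
python3 look.py 6
```

```text
14.95 [447.2 137.5 351.3] [-131.81286853  159.37571851] 34.05586424782138 39.985483288764954 [-0.55927274 -0.1837857  -2.22384798]
top offcut_1 0.82 [331. 343.] [-209.    4.]
top offcut_1 0.79 [467. 188.] [  83. -231.]
top offcut_1 0.77 [255. 273.] [-94. 148.]
top offcut_1 0.73 [332. 115.] [211.  25.]
top offcut_1 0.71 [460. 202.] [  56. -218.]
top offcut_1 0.69 [259. 210.] [ 22. 149.]
top offcut_1 0.68 [457. 237.] [  -9. -214.]
top offcut_1 0.49 [466. 239.] [ -11. -229.]
top offcut_1 0.47 [457. 215.] [  32. -214.]
scene offcut_1 0.86 [213. 371.] [266.  63.]
scene offcut_1 0.84 [404. 240.] [-95. 153.]
scene offcut_1 0.82 [195. 202.] [  11. -200.]
scene offcut_1 0.72 [361. 202.] [-144.   44.]
scene offcut_1 0.6 [368. 282.] [ 20. 150.]
scene offcut_1 0.46 [161. 230.] [  98. -195.]
scene offcut_1 0.44 [175. 218.] [  63. -198.]
scene offcut_1 0.42 [147. 236.] [ 121. -204.]
```

Request:
{"api": "carry_out", "payload": {
  "steps": [
    [0,0,17,0,0,0,0],
    [0,0,17,0,0,0,0],
    [0,0,17,0,0,0,0],
    [0,0,17,0,0,0,0],
    [0,10,0,0,0,0,0],
    [0,14,0,0,0,0,0],
    [0,14,0,0,0,0,0],
    [0,14,0,0,0,0,0],
    [0,14,0,0,0,0,0],
    [0,13,0,0,0,0,0],
    [0,0,0,0,0,0,0],
    [0,0,-34,0,0,0,0],
    [0,0,-34,0,0,0,0],
    [0,0,0,0,0,0,0]
  ]
}}

```text
clock: 16.55
tcp_pos: [531.1, 131.4, 355.1]
ee_rot: [0.737, 0.676, 0.003, 0.002]
ft_force: [1.5, 0.1, -1.8]
width: 33.3
finger_force: 40.0
```

```bash
python3 -c "
from h import *
b=np.load('b.npy');print(toB(manip.state()['tcp_pos'],b))
plan([(*toW((0,198),b),351,3.058,11,0)])"
```

```text
[-47.66351588 160.21947606]
start [531.1 131.4 355.1] yaw 1.485 tilt [ 0.0073  0.0011 -1.    ] j [0.12 0.33 1.69 0.   1.11 0.2 ]
[[3.4,4.3,0.4,0,0,-0.143,0],[2.8,4.8,0.4,0,0,-0.143,0],[2.1,5.1,0.3,0,0,-0.143,0],[1.3,5.4,0.4,0,0,-0.143,0],[0.6,5.5,0.4,0,0,-0.143,0],[-0.2,5.5,0.4,0,0,-0.143,0],[-1.1,5.5,0.3,0,0,-0.143,0],[-1.7,5.2,0.4,0,0,-0.143,0],[-2.5,4.9,0.4,0,0,-0.143,0],[-3.2,4.5,0.4,0,0,-0.143,0],[-3.8,4,0.3,0,0,-0.143,0]]
```

Request:
{"api": "carry_out", "payload": {
  "steps": [
    [3.4,4.8,0,0,0,-0.143,0],
    [2.8,5.2,0,0,0,-0.143,0],
    [2.1,5.5,0,0,0,-0.143,0],
    [1.3,5.6,0,0,0,-0.143,0],
    [0.6,5.6,0,0,0,-0.143,0],
    [-0.2,5.5,0,0,0,-0.143,0],
    [-1,5.5,0,0,0,-0.143,0],
    [-1.7,5.2,0,0,0,-0.143,0],
    [-2.5,5,0,0,0,-0.143,0],
    [-3.2,4.5,0,0,0,-0.143,0],
    [-3.8,4,0,0,0,-0.143,0],
    [0,0,0,0,0,0,0]
  ]
}}

```text
clock: 17.75
tcp_pos: [581.6, 165.3, 349.9]
ee_rot: [0.041, 0.999, -0.0, -0.001]
ft_force: [-0.3, -0.4, -1.8]
width: 33.6
finger_force: 40.0
```

```bash
python3 look.py 7 offcut_1 thumb_plane glue_jar uke_bridge; python3 -c "
from h import *
b=np.load('b.npy')
plan([(*toW((0,198),b),282.8,3.058,2,0),(*toW((0,-228),b),282.8,3.058,2,0)])"
```

```text
17.75 [581.6 165.3 349.9] [-1.67825065e-01  1.98201630e+02] 33.575170562728346 39.99466896057129 [-0.32960383 -0.38919102 -1.75489399]
top offcut_1 0.8 [457. 236.] [  -7. -214.]
top offcut_1 0.66 [332. 115.] [212.  26.]
top offcut_1 0.64 [258. 231.] [-17. 148.]
top offcut_1 0.63 [458. 216.] [  31. -215.]
top offcut_1 0.57 [467. 188.] [  84. -231.]
top offcut_1 0.51 [460. 202.] [  57. -218.]
top offcut_1 0.48 [331. 343.] [-210.    4.]
top offcut_1 0.44 [466. 238.] [ -10. -230.]
top offcut_1 0.44 [266. 210.] [ 22. 136.]
top thumb_plane 0.71 [347. 179.] [89. -9.]
top glue_jar 0.92 [332. 278.] [-96.   9.]
top uke_bridge 0.71 [416. 284.] [ -97. -142.]
top uke_bridge 0.54 [212. 253.] [-63. 229.]
top uke_bridge 0.32 [347. 179.] [89. -9.]
scene offcut_1 0.97 [214. 371.] [266.  64.]
scene offcut_1 0.91 [367. 282.] [ 20. 150.]
scene offcut_1 0.79 [195. 202.] [  11. -200.]
scene offcut_1 0.74 [378. 265.] [-19. 146.]
scene offcut_1 0.72 [175. 217.] [  62. -198.]
scene offcut_1 0.63 [147. 236.] [ 122. -204.]
scene thumb_plane 0.89 [256. 268.] [86. -8.]
scene glue_jar 0.75 [331. 204.] [-110.    4.]
scene uke_bridge 0.74 [261. 185.] [ -91. -133.]
start [581.8 165.  351.1] yaw 3.057 tilt [ 1.e-04  1.e-04 -1.e+00] j [ 0.16  0.42  1.56  0.    1.16 -1.32]
[[0,0,34.2,0,0,-0,0],[0,0.1,34.1,0,0,-0.001,0],[0,-213,0,0,0,0,0],[0,-213,0,0,0,0,0]]
```

Request:
{"api": "carry_out", "payload": {
  "steps": [
    [0,0,17,0,0,0,0],
    [0,0,17,0,0,0,0],
    [0,0,17,0,0,0,0],
    [0,0,17,0,0,0,0],
    [0,-10,0,0,0,0,0],
    [0,-15,0,0,0,0,0],
    [0,-15,0,0,0,0,0],
    [0,-15,0,0,0,0,0],
    [0,-15,0,0,0,0,0],
    [0,-15,0,0,0,0,0],
    [0,-15,0,0,0,0,0],
    [0,-15,0,0,0,0,0],
    [0,-15,0,0,0,0,0],
    [0,-15,0,0,0,0,0],
    [0,-15,0,0,0,0,0],
    [0,-15,0,0,0,0,0],
    [0,-15,0,0,0,0,0],
    [0,-15,0,0,0,0,0],
    [0,-15,0,0,0,0,0],
    [0,-15,0,0,0,0,0]
  ]
}}

```text
clock: 20.25
tcp_pos: [562.0, -70.4, 283.1]
ee_rot: [0.042, 0.999, 0.0, -0.0]
ft_force: [-0.2, -0.2, -1.8]
width: 34.0
finger_force: 40.0
```

Request:
{"api": "carry_out", "payload": {
  "steps": [
    [0,-15,0,0,0,0,0],
    [0,-15,0,0,0,0,0],
    [0,-15,0,0,0,0,0],
    [0,-15,0,0,0,0,0],
    [0,-15,0,0,0,0,0],
    [0,-15,0,0,0,0,0],
    [0,-15,0,0,0,0,0],
    [0,-15,0,0,0,0,0],
    [0,-15,0,0,0,0,0],
    [0,-15,0,0,0,0,0],
    [0,-15,0,0,0,0,0],
    [0,-15,0,0,0,0,0],
    [0,-15,0,0,0,0,0],
    [0,0,0,0,0,0,0],
    [0,0,-34,0,0,0,0],
    [0,0,-34,0,0,0,0]
  ]
}}

```text
clock: 21.85
tcp_pos: [545.2, -263.0, 350.5]
ee_rot: [0.042, 0.999, 0.001, -0.002]
ft_force: [0.8, -0.0, -1.0]
width: 33.8
finger_force: 40.0
```

```bash
python3 -c "
from h import *
b=np.load('b.npy');Y=3.058
print(toB(manip.state()['tcp_pos'],b))
print(toW((40,275),b))
plan([(*toW((20,30),b),351,Y,6,0),(*toW((40,275),b),351,Y,6,0)])"
```

```text
[  -0.69431189 -231.63510724]
[628.00124808 238.45488132]
start [ 545.2 -263.   350.5] yaw 3.057 tilt [-0.0031  0.0025 -1.    ] j [-0.56  0.42  1.56  0.    1.17 -2.05]
[[-3.4,43.6,-0.1,0,0,-0,0],[-3.4,43.6,-0.1,0,0,-0,0],[-3.5,43.6,-0,0,0,-0,0],[-3.4,43.6,-0.1,0,0,-0,0],[-3.4,43.6,-0.1,0,0,-0,0],[-3.4,43.7,-0.1,0,0,-0.001,0],[-3.3,40.8,0,0,0,0,0],[-3.4,40.8,0,0,0,0,0],[-3.3,40.9,0,0,0,0,0],[-3.4,40.8,0,0,0,0,0],[-3.3,40.8,0,0,0,0,0],[-3.4,40.8,0,0,0,0,0]]
```

Request:
{"api": "carry_out", "payload": {
  "steps": [
    [-3.4,30,0,0,0,0,0],
    [-3.4,42,0,0,0,0,0],
    [-3.4,43,0,0,0,0,0],
    [-3.4,43,0,0,0,0,0],
    [-3.4,43,0,0,0,0,0],
    [-3.4,43,0,0,0,0,0],
    [-3.4,43,0,0,0,0,0],
    [-3.4,43,0,0,0,0,0],
    [-3.4,43,0,0,0,0,0],
    [-3.4,43,0,0,0,0,0],
    [-3.4,43,0,0,0,0,0],
    [-3.4,43,0,0,0,0,0],
    [0,0,0,0,0,0,0]
  ]
}}

```text
clock: 23.15
tcp_pos: [628.4, 238.8, 351.0]
ee_rot: [0.04, 0.999, 0.002, 0.0]
ft_force: [-0.8, 0.0, -1.7]
width: 33.8
finger_force: 40.0
```

```bash
python3 look.py 8; python3 - <<'E'
from h import *
a=cv2.imread("pics/top_8.png")[140:320,220:530];c=cv2.imread("pics/scene_8.png")[140:400,80:500]
cv2.imwrite("pics/s8.png",np.vstack([cv2.resize(a,(540,313)),cv2.resize(c,(540,280))]))
E
```

```text
23.15 [628.4 238.8 351. ] [ 40.39015294 275.38022566] 33.754786808692096 39.9962317943573 [-0.83879503  0.02595492 -1.65784307]
top offcut_1 0.77 [486. 244.] [ -19. -267.]
top offcut_1 0.7 [474. 220.] [  24. -244.]
top offcut_1 0.61 [458. 220.] [  22. -215.]
top offcut_1 0.6 [332. 115.] [211.  25.]
top offcut_1 0.59 [472. 240.] [ -13. -240.]
top offcut_1 0.57 [459. 204.] [  54. -217.]
top offcut_1 0.54 [467. 188.] [  83. -231.]
top offcut_1 0.49 [331. 343.] [-209.    4.]
top offcut_1 0.42 [489. 234.] [   1. -272.]
scene offcut_1 0.88 [214. 372.] [267.  64.]
scene offcut_1 0.71 [176. 194.] [  12. -245.]
scene offcut_1 0.7 [183. 206.] [  32. -209.]
scene offcut_1 0.56 [147. 236.] [ 121. -204.]
scene offcut_1 0.49 [165. 206.] [  49. -236.]
scene offcut_1 0.43 [163. 229.] [  95. -194.]
```

View pics/s8.png

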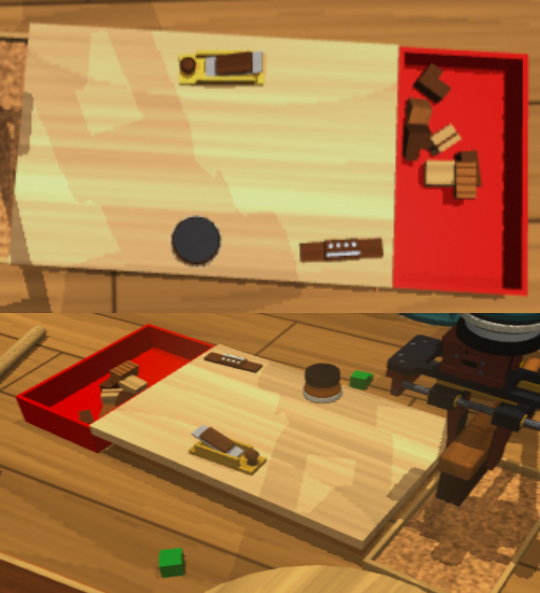

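All seven offcuts are in the box, the board is clear, and the keep-items are in place. Now the brush goes back into the tray.

Request:
{"api": "carry_out", "payload": {
  "steps": [
    [0,0,15,0,0,0,0],
    [0,0,25,0,0,0,0],
    [0,0,25,0,0,0,0],
    [0,0,25,0,0,0,0],
    [0,0,20,0,0,0,0],
    [0,0,8,0,0,0,0],
    [0,0,4,0,0,0,0],
    [0,0,1,0,0,0,0],
    [0,0,1,0,0,0,0],
    [0,0,1,0,0,0,0],
    [0,0,0,0,0,0,0]
  ]
}}

```text
clock: 24.45
tcp_pos: [628.7, 233.5, 226.8]
ee_rot: [0.042, 0.999, 0.0, 0.001]
ft_force: [-0.3, 0.4, -1.2]
width: 33.7
finger_force: 40.0
```

Request:
{"api": "carry_out", "payload": {
  "steps": [
    [0,0,0.5,0,0,0,0],
    [0,0,0.5,0,0,0,0],
    [0,0,0.5,0,0,0,0],
    [0,0,0,0,0,0,0]
  ]
}}

```text
clock: 24.85
tcp_pos: [628.5, 233.4, 224.6]
ee_rot: [0.042, 0.999, 0.0, -0.0]
ft_force: [-0.9, -0.0, -1.6]
width: 33.9
finger_force: 40.0
```

Request:
{"api": "carry_out", "payload": {
  "steps": [
    [0,0,0.5,0,0,0,0],
    [0,0,0.5,0,0,0,0],
    [0,0,0,0,0,0,0]
  ]
}}

```text
clock: 25.15
tcp_pos: [628.5, 233.3, 223.5]
ee_rot: [0.042, 0.999, 0.0, -0.0]
ft_force: [0.5, 0.3, -1.7]
width: 34.2
finger_force: 40.0
```

Request:
{"api": "carry_out", "payload": {
  "steps": [
    [0,0,0.5,0,0,0,0],
    [0,0,0.5,0,0,0,0],
    [0,0,0,0,0,0,0]
  ]
}}

```text
clock: 25.45
tcp_pos: [628.5, 233.4, 222.5]
ee_rot: [0.042, 0.999, 0.0, -0.0]
ft_force: [-0.6, 0.3, -1.3]
width: 34.0
finger_force: 40.0
```

Request:
{"api": "carry_out", "payload": {
  "steps": [
    [0,0,0.5,0,0,0,0],
    [0,0,0.5,0,0,0,0],
    [0,0,0,0,0,0,0]
  ]
}}

```text
clock: 25.75
tcp_pos: [628.6, 233.4, 221.9]
ee_rot: [0.042, 0.999, 0.0, 0.0]
ft_force: [0.4, -1.6, 0.5]
width: 33.8
finger_force: 40.0
```

Request:
{"api": "carry_out", "payload": {
  "steps": [
    [0,0,0.5,0,0,0,0],
    [0,0,0.5,0,0,0,0],
    [0,0,0,0,0,0,0]
  ]
}}

```text
clock: 26.05
tcp_pos: [628.8, 233.4, 221.7]
ee_rot: [0.042, 0.999, 0.0, 0.0]
ft_force: [-1.5, -0.5, 6.8]
width: 33.8
finger_force: 40.0
```

```bash
python3 - <<'E'
from h import *
s=manip.state();print(s['ft_force'],s['tcp_pos'])
cv2.imwrite("pics/s9.png",cv2.resize(viewer.read_camera("scene")[230:430,340:540],None,fx=3,fy=3,interpolation=2))
E
```

```text
[-1.50683529 -0.50219107  6.80204574] [628.75396857 233.38042577 221.70102325]
```

View pics/s9.png

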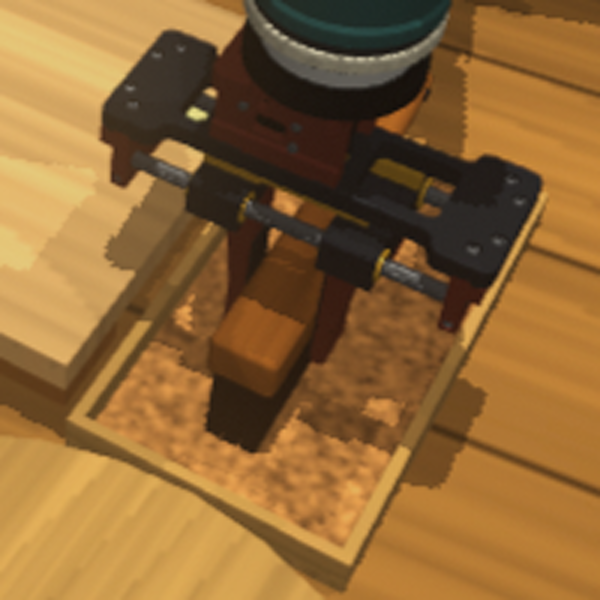

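Contact is confirmed at 6.8 N, and the picture shows the bristles on the cork floor of the tray (crop 240,440). I release and retreat straight up.

Request:
{"api": "carry_out", "payload": {
  "steps": [
    [0,0,-0.5,0,0,0,0.7],
    [0,0,0,0,0,0,0.7],
    [0,0,0,0,0,0,0.7],
    [0,0,0,0,0,0,0.7],
    [0,0,-10,0,0,0,0.7],
    [0,0,-20,0,0,0,0.7],
    [0,0,-35,0,0,0,0.7],
    [0,0,-40,0,0,0,0.7],
    [0,0,-40,0,0,0,0.7],
    [0,0,0,0,0,0,0.7],
    [0,0,0,0,0,0,0.7]
  ]
}}

```text
clock: 27.2
tcp_pos: [628.7, 233.5, 367.9]
ee_rot: [0.042, 0.999, 0.001, 0.002]
ft_force: [0.3, 0.2, -0.1]
width: 61.3
finger_force: 0.0
```

```bash
python3 look.py 10 brush thumb_plane glue_jar uke_bridge; python3 - <<'E'
from h import *
p=viewer.camera_params("wrist");viewer.read_camera("wrist");b=np.load("b.npy")
for d in viewer.masks_of("brush","wrist"):print('w',d['confidence'],d['at'],toB(wplane(d['at'],74,p),b))
E
```

```text
27.2 [628.7 233.5 367.9] [ 41.15084277 270.09932982] 61.275954770987774 0.0 [ 0.33832046  0.22496466 -0.08743693]
top brush 0.89 [228. 390.] [-299.  180.]
top brush 0.82 [195. 222.] [ -8. 265.]
top brush 0.66 [471. 240.] [ -13. -239.]
top thumb_plane 0.71 [348. 179.] [ 89. -10.]
top glue_jar 0.71 [332. 279.] [-97.   9.]
top uke_bridge 0.86 [415. 284.] [ -97. -141.]
scene brush 0.96 [438. 329.] [ 47. 276.]
scene brush 0.73 [458. 208.] [-219.  194.]
scene thumb_plane 0.76 [256. 268.] [86. -8.]
scene glue_jar 0.63 [331. 204.] [-110.    4.]
scene uke_bridge 0.59 [262. 185.] [ -91. -132.]
w 0.79 [311.9, 193.3] [  5.86507667 270.7735761 ]
```

```bash
python3 -c "
from workcell import manip
print(manip.sign_off())"
```

```text
the job is handed in; nothing more can be done
None
```

I handed the job in at about 27 s on the robot's clock: all seven offcuts are in the scrap box, the brush is back in the tool tray on its bristles, and the plane, jar and bridge have not moved (hand-in returned no verdict).

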